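# Unhook the aqua tea tin and stand it on the cork mat

## Task

Three tea tins hang by keyhole slots on the studs of the low wooden rack. Slide the aqua one up until its stud is at the wide end of the slot, draw it off the stud, and set it down (do not drop it) upright in the middle of the round cork mat, then let go. Leave the mustard and the cream tins hanging where they are.

Things in the scene. Friction and masses are not known exactly. Their poses are not given: they have to be found in the camera images.
- aqua_tin_center (a point): Aqua box tin, aqua lid (mm): 60 wide (y), 44 deep (x), 120 tall (z up), 0.25 kg. Point: its centre. Back against a fixed upright panel, +x points away from it; underside 60 above bench. Vertical keyhole slot in back: stud (16 mm head, end 10 from panel) holds it in the narrow top end, 41 above the point; wide end (28 x 32) 30 lower. Raise 30 (24-36), draw 20+ along +x. Grip its free 60 mm sides from above.
- cork_mat: Round cork mat fixed on the bench, 150 mm across, 5 mm thick; origin at the centre of its underside, z up, its top 5 mm above the origin.
- mustard_tin_center (a point): Mustard-yellow tin, same shape, size and axes as the aqua tin; point at its centre. It hangs on another stud and stays there. The rack: a pale wooden panel 420 mm wide with three studs in a row 125 mm apart; panel 20 mm thick, its top edge 175 mm above the bench (5 mm below the lids' tops) and flush with the tins' backs. Which tin is on which stud varies.
- cream_tin_center (a point): Cream tin, same shape, size and axes as the aqua tin; point at its centre (half-way up). It hangs on another stud of the rack and stays there.
Things that resemble listed ones, but are neither listed nor needed, are in the scene too. What is shaped like the part that bears aqua_tin_center but green is not meant.

How it is judged:
By the outcome, as a careful person would: the job done as asked, in the order asked, and still so for the second after the job is handed in, with the robot touching nothing.
It also fails if it takes over 42 s, if anything falls off the work surface, if the arm or the gripper's body presses on something with over 40 N, if the wrist force passes 120 N, or if a joint passes its speed limit or range.

## Robot

A 7-joint arm with a two-finger parallel gripper is mounted at the origin on the work surface. World frame = base frame: x ahead of the robot, y to its left, z up, the work surface at z = 0. Lengths are in m, angles in rad, forces in N, time in s.
With the tool pointing down it reaches from about 0.4 to 0.875 m from the base axis. Payload 19.3 kg.
Tool frame: the origin (TCP) lies between the finger pads; the fingertips stand 19 mm ahead of it and the grasp point (between the pads) is the TCP; z points along the fingers, y is the direction in which the jaws open and shut (so a half turn about z gives the same grasp; the last joint's range is limited). The gripper opens to 85 mm and grips with 20 to 120 N. Pads are 22 mm wide; open, the fingers measure 114 mm over their backs; the gripper's body (76 mm by 85 mm) begins 54 mm behind the grasp point. The pads swing forward as they close: fully open they stand 13 mm farther back than shut.
Start: joints at [1.22, 0.521, -0.036, 1.599, 0.021, 1.021, -0.113], TCP at [0.173, -0.601, 0.25] pointing down, gripper open.
Joint ranges: [-2.91, 2.91], [-0.3, 2.13], [-1.5, 1.42], [0.17, 2.43], [-1.26, 4.41], [0.16, 1.93], [-2.52, 2.52]. Speed limits (rad/s): [1.89, 1.89, 2.39, 2.39, 3.01, 3.01, 3.01].

## Interface

Orientations are given as a rotation vector (axis times angle).
In Python, from rig import telemetry, imaging, ticket gives the robot as it stands. The module is installed in compiled form; this text tells all that it offers.
- The arm moves only by the tool drive_tool, never from a script. Its argument "increments" is one flat list of numbers, 5 for each row, row after row: the shift along the tool's x, y, z in m, then the turn about the tool's z in degrees, then the opening, from 0 (shut) to 1 (fully open). A call has 1 to 12 rows; each row shifts and turns the commanded pose from where the row before left it, along the tool's axes as they then stand; what a row does not reach is not made up. A row lasts 1/10 s, in which the tool goes at most 50 mm and 8.59 degrees, less where a joint would pass 70% of its speed; a pose out of reach is approached as far as the arm can. A call with a gripper value outside its range is refused whole. The fingers move at their own pace and stop on an object; the grip force is fixed at half the most. Time passes only in rows, so rows that do not move let the fingers close. It gives the time, the measured TCP pose, the force and the opening at its end, in the units of the state.
- telemetry.observe(): the state, without advancing time (a new reading comes with each control period).
- imaging.camera(name): name is "scene" or "top" or "wrist"; returns a dict with "frame" (400x640x3 uint8, red, green, blue), "range_z" (400x640 float32, m along the optical axis (not along the pixel's ray), 0 where there is no reading), "mtx" (3x3 intrinsics, pixels), "distortion" ([k1, k2, p1, p2, k3] as OpenCV has them; the pictures are not rectified), "R" (3x3) and "t" (3): a world point X has camera coordinates R X + t. Camera axes: x right, y down, z forward; pixel columns grow to the right and rows downward; lengths in m; the calibration is good to about 2 mm. A picture is of the moment at which its call begins.
- ticket.job_done(): hands the job in, once; it reports no verdict.
The state is a dict: "time": time; "q": joint angles; "qd": joint speeds; "joint_torque": joint torques, N m; "tool_pos": TCP position; "tcp_rot": TCP orientation; "ft_force": force on the tool from outside, world axes, zero at the start; "ft_torque": the same for the moment, N m; "gripper_width": finger opening in m.
Only numpy, scipy, OpenCV 4.12 (cv2) and the standard library are available. Lean on these libraries where they do the work, as an engineer would, in place of code of your own. Each camera call takes 0.05 s, during which the arm holds its last target.

## Working session

There is one attempt and no reset: what is moved stays moved. The work goes in short steps, Python scripts to look and compute and a tool call to move; the robot and the scene stay as the last step left them, time stands still between calls to the robot, and variables do not carry over. Pictures are saved under pics/ and viewed, and the job is handed in when it is done.

Besides the shell and the picture viewer there is one more tool, called after "Emit:" as a command line: name --argument value ..., lists and objects as JSON in quotes. drive_tool: Moves the arm, as the interface text tells. Its arguments: {"type":"object","properties":{"increments":{"type":"array","items":{"type":"number"}}},"required":["increments"]}

```bash
mkdir -p pics; python3 - <<'E'
from rig import telemetry, imaging
import cv2,pickle
s=telemetry.observe()
for k,v in s.items(): print(k,v)
d={}
for n in("scene","top","wrist"):
    c=imaging.camera(n); d[n]=c
    cv2.imwrite(f"pics/{n}0.png",c["frame"][:,:,::-1])
    print(n,(-c["R"].T@c["t"]).round(3),c["mtx"][0,0],c["distortion"])
pickle.dump(d,open("d0.pkl","wb"))
E
```

```text
time 0.0
q [ 1.21981879  0.52199496 -0.0363176   1.59998291  0.02121923  1.0210788
 -0.11278518]
qd [ 1.62387364e-03 -3.60509482e-04  1.23237301e-03 -5.99809167e-04
 -8.27880238e-05 -1.66103081e-04  9.33427720e-04]
joint_torque [-9.09132923e-04 -9.27109051e+01  1.97985917e+00 -3.69927156e+01
  1.79225137e-02  8.22554401e-03 -1.16330054e-05]
tool_pos [ 0.17306418 -0.60025189  0.24974669]
tcp_rot [-3.10964356e+00 -4.39459303e-01  3.86653621e-04]
ft_force [ 0.10386339  0.89268709 -0.67006266]
ft_torque [0.04704203 0.05608916 0.02004181]
gripper_width 0.08569800894647144
scene [ 0.903 -0.529  0.73 ] 479.36670925067466 [-0.07621308  0.          0.          0.          0.        ]
top [0.482 0.051 0.768] 412.014188709504 [0.00194633 0.         0.         0.         0.        ]
wrist [ 0.254 -0.577  0.373] 305.17652209698457 [-0.02984857  0.          0.          0.          0.        ]
```

View pics/scene0.png

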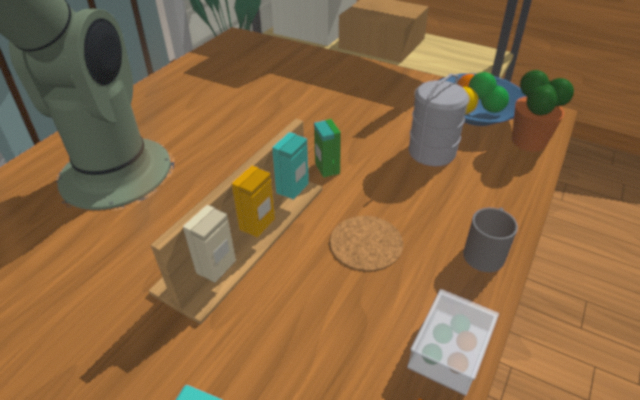

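View pics/top0.png

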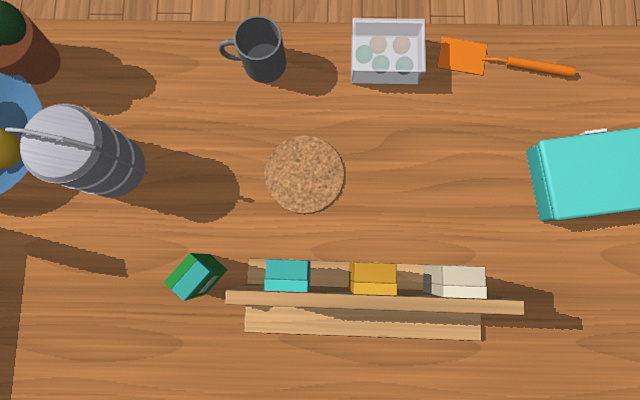

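View pics/wrist0.png

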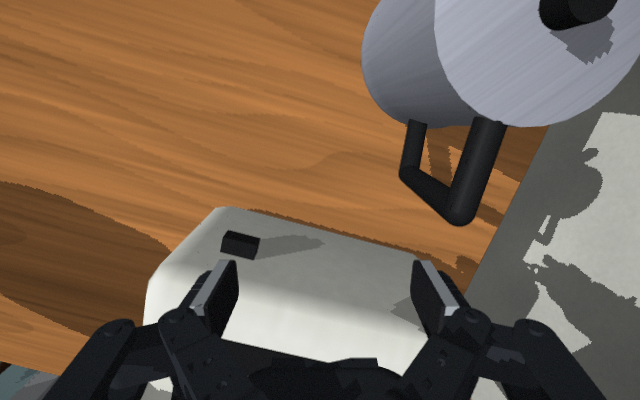

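```bash
cat > h.py <<'E'
import numpy as np,cv2
def cloud(c):
    h,w=c["range_z"].shape
    u,v=np.meshgrid(np.arange(w),np.arange(h))
    p=cv2.undistortPoints(np.stack([u,v],-1).reshape(-1,1,2).astype(np.float64),c["mtx"],c["distortion"]).reshape(h,w,2)
    z=c["range_z"].astype(float)
    X=np.dstack([p*z[...,None],z])
    return (X-c["t"])@c["R"]
E
python3 - <<'E'
import pickle,numpy as np,cv2
from h import cloud
d=pickle.load(open("d0.pkl","rb"))
print(d["top"]["R"].round(3))
R={"aqua":(80,95),"mustard":(18,28)}
for n in("top","scene"):
    c=d[n];P=cloud(c);hsv=cv2.cvtColor(c["frame"],cv2.COLOR_RGB2HSV)
    H,S,V=[hsv[...,i] for i in range(3)]
    Z=P[...,2]; ok=c["range_z"]>0
    reg=np.zeros(Z.shape,bool)
    if n=="top": reg[250:305,160:530]=1
    else: reg[110:320,140:345]=1
    for nm,m in {"aqua":(H>80)&(H<98)&(S>120),"mustard":(H>17)&(H<28)&(S>190),"cream":(S<75)&(V>120),"green":(H>50)&(H<75)&(S>100)}.items():
        m=m&reg&ok
        top=m&(Z>.168)&(Z<.192)
        if top.sum()<30: print(n,nm,m.sum(),top.sum());continue
        q=P[top]; r=cv2.minAreaRect((q[:,:2]*1000).astype(np.float32))
        print(n,nm,top.sum(),"z",np.median(q[:,2]).round(4),"rect",r,"pct",np.percentile(q[:,:2],[2,98],axis=0).round(3).tolist())
        b=P[m&(Z<.165)]; 
        if len(b)>20: print("   lower z",np.percentile(b[:,2],[1,50,99]).round(3),"xmax fit",np.polyfit(b[:,1],b[:,0],1).round(3),len(b))
    # panel and others
    if n=="top":
        for (u,v) in [(226,297),(524,308),(305,174),(270,172),(342,172),(305,137),(305,212),(85,140),(195,275),(540,150),(260,45),(388,45)]:
            print((u,v),P[v,u].round(3))
        m=(Z>.003)&(Z<.009)&ok;k=np.zeros_like(m);k[125:225,255:355]=1
        r=cv2.minAreaRect((P[m&k][:,:2]*1000).astype(np.float32));print("mat",r, cv2.minEnclosingCircle((P[m&k][:,:2]*1000).astype(np.float32)))
        mm=(H>5)&(H<20)&k
        print("matz",np.median(P[160:190,290:320,2]), np.median(Z[230:240,290:320]))
        p=(Z>.165)&(Z<.185)&ok;k[:]=0;k[288:316,220:530]=1
        q=P[p&k];r=cv2.minAreaRect((q[:,:2]*1000).astype(np.float32));print("panel",r)
E
```

```text
[[ 0.014 -1.    -0.001]
 [-0.99  -0.014 -0.138]
 [ 0.138  0.003 -0.99 ]]
top aqua 1337 z 0.1807 rect ((459.83197021484375, 101.31258392333984), (59.810916900634766, 43.56718826293945), 88.8660888671875) pct [[0.439, 0.072], [0.481, 0.13]]
   lower z [0.113 0.121 0.151] xmax fit [-0.136  0.482] 792
top mustard 208 z 0.1805 rect ((457.2532043457031, -23.201555252075195), (59.981937408447266, 42.823062896728516), 88.37110137939453) pct [[0.436, -0.051], [0.478, 0.007]]
   lower z [0.073 0.124 0.164] xmax fit [-41.412   0.725] 83
top cream 1434 z 0.1808 rect ((457.03662109375, -29.888015747070312), (297.37591552734375, 44.83175277709961), 88.6153793334961) pct [[0.434, -0.176], [0.476, -0.118]]
   lower z [0.001 0.132 0.165] xmax fit [-0.034  0.454] 398
top green 911 0
(226, 297) [0.428 0.186 0.175]
(524, 308) [ 0.419 -0.233  0.173]
(305, 174) [0.642 0.086 0.005]
(270, 172) [0.644 0.152 0.008]
(342, 172) [0.646 0.017 0.009]
(305, 137) [0.713 0.088 0.007]
(305, 212) [0.57  0.085 0.005]
(85, 140) [0.654 0.408 0.172]
(195, 275) [0.456 0.248 0.12 ]
(540, 150) [ 0.68  -0.331  0.058]
(260, 45)
[... 358 characters left out ...]
76953)
scene aqua 470 z 0.1796 rect ((461.336181640625, 101.9814453125), (61.19962692260742, 45.931846618652344), 87.31392669677734) pct [[0.442, 0.073], [0.483, 0.13]]
   lower z [0.07  0.121 0.164] xmax fit [-0.073  0.475] 1109
scene mustard 699 z 0.1795 rect ((458.66680908203125, -17.005451202392578), (46.49072265625, 72.9281234741211), 1.172139286994934) pct [[0.438, -0.052], [0.481, 0.007]]
   lower z [0.065 0.121 0.164] xmax fit [0.376 0.482] 1192
scene cream 903 z 0.1802 rect ((455.158203125, -13.42669677734375), (326.9050598144531, 49.89860534667969), 89.2546157836914) pct [[0.433, -0.176], [0.477, 0.112]]
   lower z [0.007 0.093 0.163] xmax fit [-1.245  0.258] 3070
scene green 753 0
```

```bash
python3 - <<'E'
import pickle,cv2
d=pickle.load(open("d0.pkl","rb"))
a=d["top"]["frame"][230:340,150:350,::-1]
cv2.imwrite("pics/topcrop.png",cv2.resize(a,None,fx=4,fy=4,interpolation=cv2.INTER_NEAREST))
E
```

```text
(no output)
```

View pics/topcrop.png

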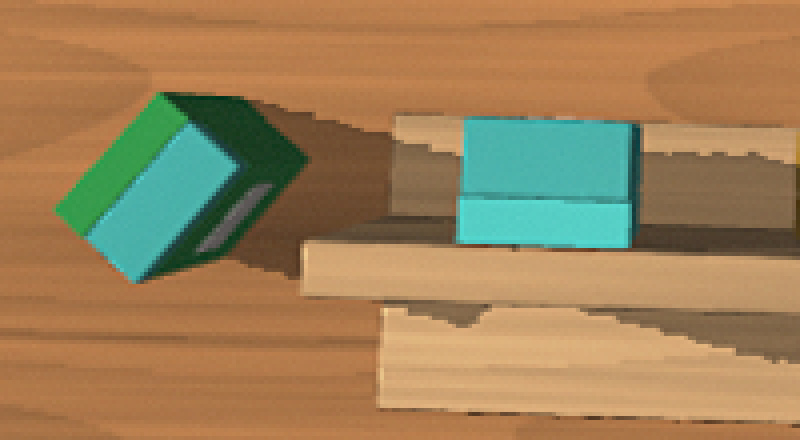

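```bash
python3 - <<'E'
import pickle,numpy as np,cv2
from h import cloud
d=pickle.load(open("d0.pkl","rb"))
c=d["wrist"];P=cloud(c)
for (u,v) in [(550,50),(400,80),(460,180),(290,240),(250,330),(580,10),(620,200),(225,290)]: print((u,v),P[v,u].round(3),c["range_z"][v,u])
c=d["top"];P=cloud(c);print("bin",P[100:230,525:640].reshape(-1,3).max(0).round(3),P[100:230,525:640].reshape(-1,3)[:,2].max())
for u,v in [(600,180),(545,200),(630,150)]:print(P[v,u].round(3))
# mat by colour: bright cork: use height + S
hsv=cv2.cvtColor(c["frame"],cv2.COLOR_RGB2HSV);print(hsv[174,300:306],hsv[235,300:306])
m=((hsv[...,1]<165)&(hsv[...,2]>110)).astype(np.uint8);k=np.zeros_like(m);k[125:225,255:355]=1;m*=k
m=cv2.morphologyEx(m,cv2.MORPH_CLOSE,np.ones((5,5)));m=cv2.morphologyEx(m,cv2.MORPH_OPEN,np.ones((5,5)))
cs,_=cv2.findContours(m,0,1);b=max(cs,key=cv2.contourArea);print(cv2.contourArea(b),cv2.fitEllipse(b))
# ray to z=.005
(u,v),_,_=cv2.fitEllipse(b)
p=cv2.undistortPoints(np.array([[[u,v]]]),c["mtx"],c["distortion"])[0,0]
dr=c["R"].T@np.r_[p,1];o=-c["R"].T@c["t"];print(o+dr*(.005-o[2])/dr[2])
for v in (300,304): print([P[v,u].round(3).tolist() for u in (240,500)])
E
```

```text
(550, 50) [ 0.311 -0.687  0.196] 0.159598
(400, 80) [ 0.283 -0.633  0.111] 0.24408229
(460, 180) [ 0.23  -0.672  0.191] 0.18862529
(290, 240) [ 0.105 -0.583  0.081] 0.32276857
(250, 330) [ 0.079 -0.57   0.189] 0.22751898
(580, 10) [ 0.322 -0.677  0.221] 0.131678
(620, 200) [ 0.236 -1.149 -0.143] 0.5448924
(225, 290) [ 0.166 -0.558  0.262] 0.13092107
bin [0.799 0.051 0.768] 0.7676557570676014
[ 0.626 -0.428  0.064]
[ 0.594 -0.346  0.037]
[ 0.679 -0.483  0.067]
[[ 14 123 193]
 [ 14 121 198]
 [ 14 126 180]
 [ 14 124 168]
 [ 14 122 169]
 [ 14 121 175]] [[ 14 147 177]
 [ 13 145 176]
 [ 13 145 178]
 [ 13 149 176]
 [ 14 146 178]
 [ 13 146 180]]
9801.0 ((304.5, 174.5), (117.14392852783203, 117.14392852783203), 0.0)
[0.6407549  0.08716361 0.005     ]
[[0.424, 0.166, 0.176], [0.43, -0.199, 0.176]]
[[0.419, 0.165, 0.177], [0.424, -0.199, 0.176]]
```

Emit:
drive_tool --increments '[0,0,-0.03,0,1,0,0,-0.03,0,1,0,0,-0.03,0,1,0,0,-0.03,0,1,0.02,-0.012,0,0,1,0.03,-0.018,0,0,1,0.03,-0.018,0,0,1,0.03,-0.018,0,0,1,0.03,-0.018,0,0,1,0.03,-0.018,0,0,1,0.03,-0.018,0,0,1,0.03,-0.018,0,0,1]'

```text
time: 1.35
tool_pos: [0.3566, -0.403, 0.3702]
tcp_rot: [-3.111, -0.439, 0.0]
ft_force: [-0.2, -0.3, -0.3]
gripper_width: 0.0854
```

```bash
python3 - <<'E'
import pickle,numpy as np,cv2
d=pickle.load(open("d0.pkl","rb"))
c=d["top"]
s=cv2.cvtColor(cv2.GaussianBlur(c["frame"],(9,9),0),cv2.COLOR_RGB2HSV)
for thr in (130,134,138):
    m=(s[...,1]<thr).astype(np.uint8);k=np.zeros_like(m);k[125:225,255:355]=1;m*=k
    cs,_=cv2.findContours(m,0,1);b=max(cs,key=cv2.contourArea);e=cv2.fitEllipse(cv2.convexHull(b));print(cv2.contourArea(b),e)
    u,v=e[0]
    p=cv2.undistortPoints(np.array([[[u,v]]]),c["mtx"],c["distortion"])[0,0]
    dr=c["R"].T@np.r_[p,1];o=-c["R"].T@c["t"];print(o+dr*(.005-o[2])/dr[2])
E
```

```text
4498.5 ((304.2427062988281, 174.28172302246094), (75.63102722167969, 77.3437271118164), 93.54508209228516)
[0.64116776 0.08765759 0.005     ]
4690.0 ((304.1376647949219, 174.22691345214844), (77.19801330566406, 78.962158203125), 89.95569610595703)
[0.64127036 0.08785793 0.005     ]
4844.5 ((304.08905029296875, 174.20606994628906), (78.43467712402344, 80.15941619873047), 91.51126098632812)
[0.64130915 0.08795048 0.005     ]
```

Emit:
drive_tool --increments '[0.018,-0.034,0,0,1,0.018,-0.034,0,0,1,0.018,-0.034,0,0,1,0.018,-0.034,0,0,1,0.018,-0.034,0,0,1,0.018,-0.034,0,0,1,0.018,-0.034,0,0,1,0.018,-0.034,0,0,1,0.018,-0.034,0,0,1,0.018,-0.034,0,0,1,0.018,-0.034,0,0,1,0,0,0,0,1]'

```text
time: 2.55
tool_pos: [0.4429, 0.0145, 0.3704]
tcp_rot: [-3.108, -0.449, -0.001]
ft_force: [-0.7, -1.7, 0.4]
gripper_width: 0.0853
```

Emit:
drive_tool --increments '[0,0,0,5.8,1,0,0,0,5.8,1,0,0,0,5.8,1,0,0,0,0,1]'

```text
time: 2.95
tool_pos: [0.4424, 0.0097, 0.3702]
tcp_rot: [3.141, -0.04, -0.0]
ft_force: [0.1, -0.6, -0.3]
gripper_width: 0.0856
```

```bash
cat > tgt.py <<'E'
import sys,numpy as np
from scipy.spatial.transform import Rotation as Ro
from rig import telemetry
def rel(t):
    s=telemetry.observe();R=Ro.from_rotvec(s["tcp_rot"]).as_matrix()
    print("t",s["time"],"pos",s["tool_pos"].round(4),"yaw x",np.degrees(np.arctan2(R[1,0],R[0,0])).round(2),"z",R[:,2].round(4),"F",np.round(s["ft_force"],1),"w",s["gripper_width"],"q",np.round(s["q"],2))
    print("tool-frame shift",(R.T@(np.array(t)-s["tool_pos"])).round(4))
if len(sys.argv)>3: rel([float(a) for a in sys.argv[1:4]])
E
python3 tgt.py .46 .1015 .145
```

```text
t 2.95 pos [0.4424 0.0097 0.3702] yaw x -1.44 z [-2.e-04 -1.e-04 -1.e+00] F [ 0.1 -0.6 -0.3] w 0.08556957145953288 q [ 0.27  0.12 -0.46  1.86  0.06  1.17 -1.82]
tool-frame shift [ 0.0153 -0.0923  0.2252]
```

Emit:
drive_tool --increments '[0.005,-0.03,0,0,1,0.005,-0.03,0.02,0,1,0.0053,-0.0323,0.03,0,1,0,0,0.03,0,1,0,0,0.03,0,1,0,0,0.02,0,1,0,0,0,0,1]'

```text
time: 3.65
tool_pos: [0.4589, 0.1014, 0.2383]
tcp_rot: [3.141, -0.031, -0.006]
ft_force: [-1.3, 0.6, -0.1]
gripper_width: 0.0855
```

```bash
python3 tgt.py .46 .1015 .145; python3 - <<'E'
from rig import imaging
import cv2,pickle,numpy as np
from h import cloud
for n in("wrist","top"):
    c=imaging.camera(n)
    cv2.imwrite(f"pics/{n}1.png",c["frame"][:,:,::-1])
    P=cloud(c);h=cv2.cvtColor(c["frame"],cv2.COLOR_RGB2HSV)
    m=(h[...,0]>80)&(h[...,0]<98)&(h[...,1]>110)&(abs(P[...,2]-.18)<.008)&(abs(P[...,1]-.1)<.06)&(P[...,0]<.5)
    if m.sum()>50: print(n,m.sum(),cv2.minAreaRect((P[m][:,:2]*1000).astype(np.float32)),np.percentile(P[m],[2,98],axis=0).round(4))
E
```

```text
t 3.65 pos [0.4589 0.1014 0.2383] yaw x -1.14 z [-4.e-03 -7.e-04 -1.e+00] F [-1.3  0.6 -0.1] w 0.08545361377475638 q [ 0.08  0.33 -0.52  1.99  0.21  0.88 -2.14]
tool-frame shift [ 0.0015 -0.0002  0.0933]
wrist 5786 ((459.8658447265625, 104.36286163330078), (60.9980583190918, 46.48629379272461), 89.23656463623047) [[0.4404 0.0753 0.1753]
 [0.4826 0.1318 0.1804]]
```

View pics/wrist1.png

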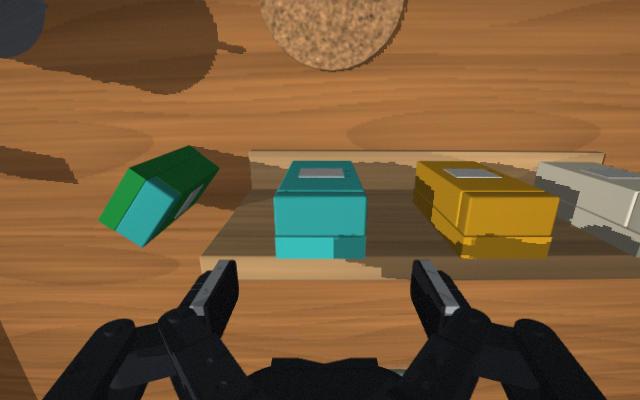

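Emit:
drive_tool --increments '[0.0015,-0.001,0.015,0,1,0,0,0.02,0,1,0,0,0.02,0,1,0,0,0.02,0,1,0,0,0.015,0,1,0,0,0.006,0,1,0,0,0,0,1,0,0,0,0,1]'

```text
time: 4.55
tool_pos: [0.4621, 0.103, 0.1453]
tcp_rot: [-3.141, 0.036, -0.002]
ft_force: [-0.1, -0.4, -0.2]
gripper_width: 0.0853
```

```bash
python3 tgt.py .46 .1025 .143; python3 - <<'E'
from rig import imaging
import cv2
c=imaging.camera("wrist")
cv2.imwrite("pics/wrist2.png",c["frame"][:,:,::-1])
c=imaging.camera("scene")
cv2.imwrite("pics/scene2.png",cv2.resize(c["frame"][80:280,140:400,::-1],None,fx=3,fy=3))
E
```

```text
t 4.55 pos [0.4621 0.103  0.1453] yaw x -1.3 z [ 1.3e-03  2.0e-04 -1.0e+00] F [-0.1 -0.4 -0.2] w 0.08527284979376154 q [ 0.01  0.47 -0.46  2.07  0.33  0.67 -2.26]
tool-frame shift [-0.0021  0.0006  0.0023]
```

View pics/wrist2.png

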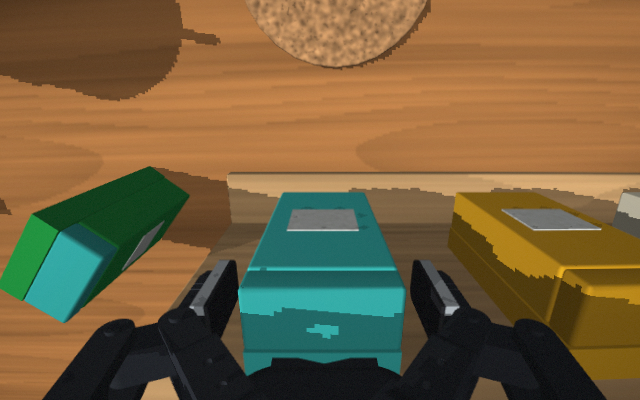

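View pics/scene2.png

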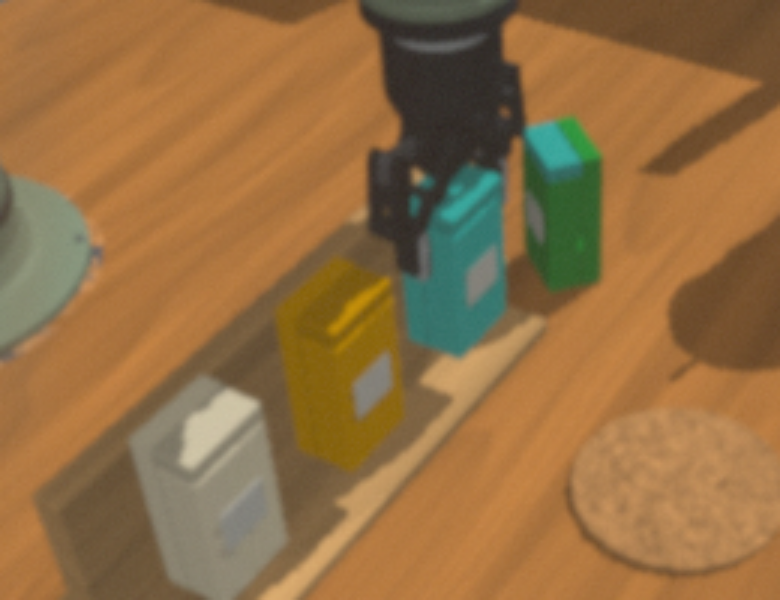

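Emit:
drive_tool --increments '[0,0,0,0,0.8,0,0,0,0,0.6,0,0,0,0,0.4,0,0,0,0,0.2,0,0,0,0,0.2,0,0,0,0,0.2,0,0,0,0,0.2,0,0,0,0,0.2]'

```text
time: 5.45
tool_pos: [0.4619, 0.1027, 0.1448]
tcp_rot: [3.141, -0.036, 0.002]
ft_force: [0.2, -2.0, 8.2]
gripper_width: 0.0595
```

```bash
python3 tgt.py .46 .1025 .173
```

```text
t 5.45 pos [0.4619 0.1027 0.1448] yaw x -1.33 z [ 1.e-03 -2.e-04 -1.e+00] F [ 0.2 -2.   8.2] w 0.05948375808108729 q [ 0.01  0.47 -0.45  2.07  0.33  0.67 -2.26]
tool-frame shift [-0.0019  0.0003 -0.0282]
```

Emit:
drive_tool --increments '[0,0,-0.005,0,0.2,0,0,-0.005,0,0.2,0,0,-0.005,0,0.2,0,0,-0.005,0,0.2,0,0,-0.005,0,0.2,0,0,-0.005,0,0.2,0,0,0,0,0.2,0,0,0,0,0.2]'

```text
time: 6.25
tool_pos: [0.4616, 0.1029, 0.1745]
tcp_rot: [-3.141, 0.036, -0.001]
ft_force: [2.5, -0.2, -2.5]
gripper_width: 0.0595
```

```bash
cat > tin.py <<'E'
import sys,cv2,numpy as np
from rig import imaging
from h import cloud
tag=sys.argv[1]
c=imaging.camera("scene");P=cloud(c);h=cv2.cvtColor(c["frame"],cv2.COLOR_RGB2HSV)
m=(h[...,0]>82)&(h[...,0]<96)&(h[...,1]>120)&(P[...,1]>-.1)&(P[...,1]<.2)&(P[...,0]>.4)&(P[...,0]<.75)
m=cv2.erode(m.astype(np.uint8),np.ones((2,2)))>0
q=P[m];print("aqua px",m.sum(),"pct1/99",np.percentile(q,[1,50,99],axis=0).round(4).tolist())
cv2.imwrite(f"pics/scene_{tag}.png",cv2.resize(c["frame"][80:330,140:440,::-1],None,fx=2.4,fy=2.4))
E
python3 tgt.py .46 .1025 .175; python3 tin.py a
```

```text
t 6.25 pos [0.4616 0.1029 0.1745] yaw x -1.32 z [ 5.e-04  1.e-04 -1.e+00] F [ 2.5 -0.2 -2.5] w 0.059524259739182586 q [ 0.03  0.43 -0.48  2.04  0.29  0.73 -2.22]
tool-frame shift [-0.0016  0.0004 -0.0005]
aqua px 954 pct1/99 [[0.4442, 0.0708, 0.0984], [0.4803, 0.0808, 0.1553], [0.4836, 0.1259, 0.2105]]
```

View pics/scene_a.png

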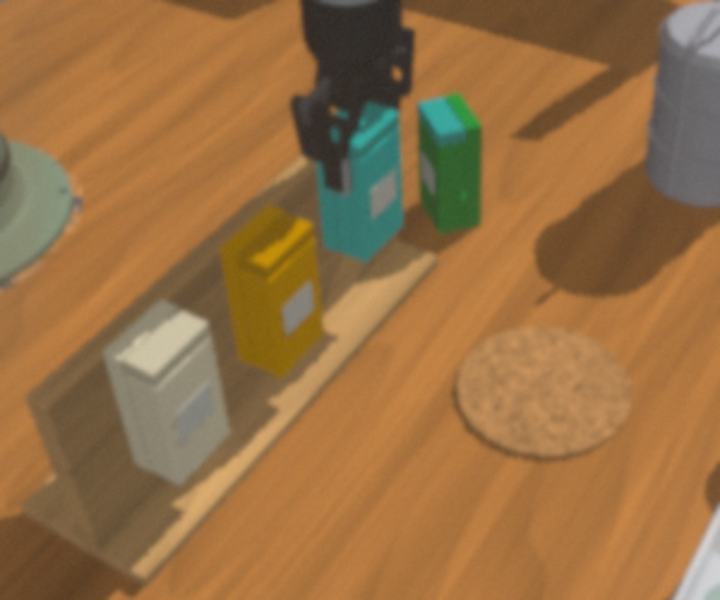

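The tin is raised about 30 mm, with its top at 0.2105, and the wrist carries its weight. Next I draw it off the stud.

Emit:
drive_tool --increments '[0.005,0,0,0,0.2,0.005,0,0,0,0.2,0.005,0,0,0,0.2,0.005,0,0,0,0.2,0.005,0,0,0,0.2,0.005,0,0,0,0.2,0.01,0,0,0,0.2,0.01,0,0,0,0.2,0,0,0,0,0.2]'

```text
time: 7.2
tool_pos: [0.5129, 0.1017, 0.1742]
tcp_rot: [-3.141, 0.037, -0.001]
ft_force: [-0.5, 0.3, -4.2]
gripper_width: 0.0596
```

```bash
python3 tgt.py .6415 .0875 .175; python3 tin.py b
```

```text
t 7.2 pos [0.5129 0.1017 0.1742] yaw x -1.36 z [ 7.e-04  4.e-04 -1.e+00] F [-0.5  0.3 -4.2] w 0.059564959558942074 q [ 0.04  0.49 -0.46  1.92  0.3   0.79 -2.19]
tool-frame shift [ 0.1289  0.0112 -0.0007]
aqua px 897 pct1/99 [[0.4961, 0.0694, 0.1002], [0.5316, 0.079, 0.1582], [0.5351, 0.1271, 0.2101]]
```

View pics/scene_b.png

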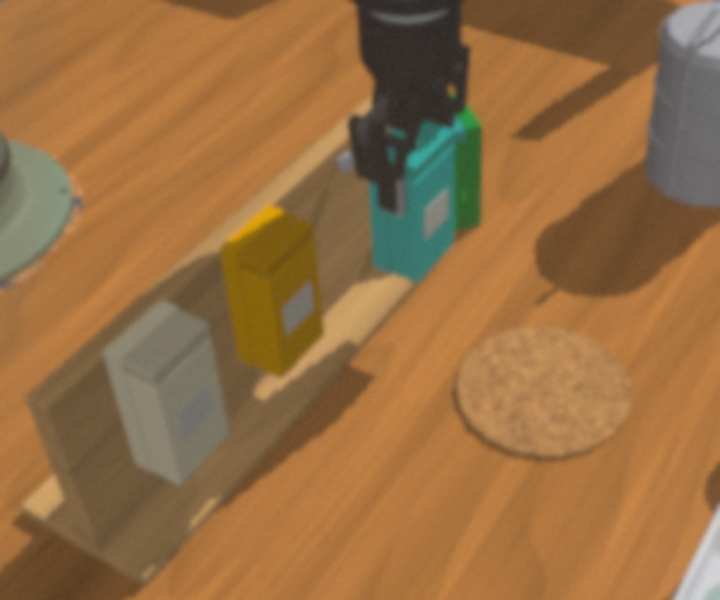

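Emit:
drive_tool --increments '[0.01,0.001,0,0,0.2,0.015,0.001,0,0,0.2,0.02,0.002,0,0,0.2,0.02,0.002,0,0,0.2,0.02,0.002,0,0,0.2,0.02,0.002,0,0,0.2,0.016,0.001,0,0,0.2,0.01,0,0,0,0.2,0,0,0,0,0.2,0,0,0,0,0.2]'

```text
time: 8.25
tool_pos: [0.6417, 0.0879, 0.1741]
tcp_rot: [3.141, -0.036, -0.001]
ft_force: [-0.3, 0.5, -4.4]
gripper_width: 0.0593
```

```bash
python3 tgt.py .6435 .0875 .120; python3 tin.py c;python3 - <<'E'
from rig import imaging
import cv2,numpy as np
from h import cloud
c=imaging.camera("top");P=cloud(c)
cv2.imwrite("pics/top_c.png",c["frame"][:,:,::-1])
E
```

```text
t 8.25 pos [0.6417 0.0879 0.1741] yaw x -1.3 z [-8.e-04  0.e+00 -1.e+00] F [-0.3  0.5 -4.4] w 0.05926979668689307 q [ 0.05  0.67 -0.43  1.59  0.32  0.96 -2.08]
tool-frame shift [0.0019 0.0004 0.0541]
aqua px 725 pct1/99 [[0.624, 0.0557, 0.1026], [0.6588, 0.0611, 0.1697], [0.6633, 0.1119, 0.2098]]
```

View pics/scene_c.png

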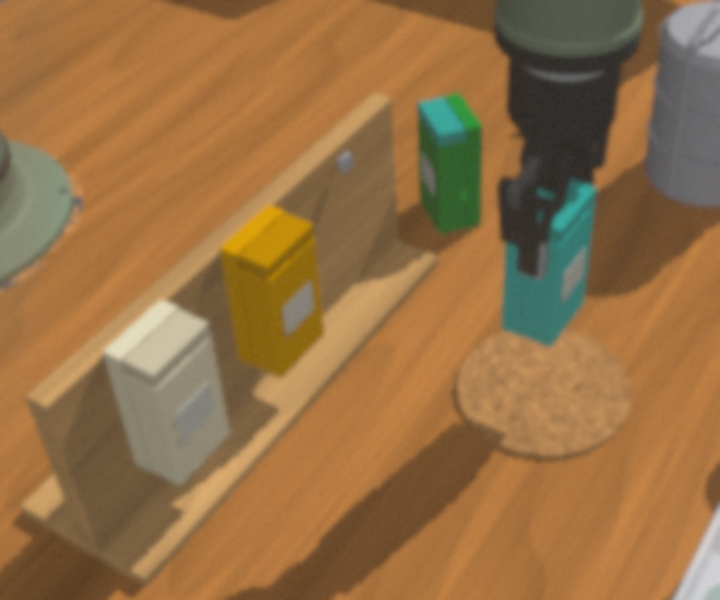

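View pics/top_c.png

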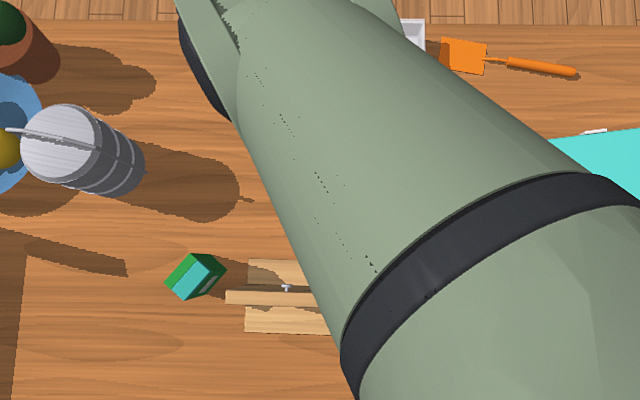

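Emit:
drive_tool --increments '[0.002,0,0.006,0,0.2,0,0,0.012,0,0.2,0,0,0.016,0,0.2,0,0,0.016,0,0.2,0,0,0.014,0,0.2,0,0,0.008,0,0.2,0,0,0.004,0,0.2,0,0,0.002,0,0.2,0,0,0,0,0.2,0,0,0,0,0.2]'

```text
time: 9.35
tool_pos: [0.6445, 0.0878, 0.0968]
tcp_rot: [-3.141, 0.036, -0.001]
ft_force: [0.5, 0.1, -2.9]
gripper_width: 0.0597
```

```bash
python3 tgt.py .6435 .0875 .0892; python3 tin.py d
```

```text
t 9.35 pos [0.6445 0.0878 0.0968] yaw x -1.32 z [ 8.e-04  1.e-04 -1.e+00] F [ 0.5  0.1 -2.9] w 0.05970145908747917 q [ 0.03  0.77 -0.4   1.63  0.37  0.82 -2.12]
tool-frame shift [-0.001   0.0003  0.0076]
aqua px 500 pct1/99 [[0.6287, 0.056, 0.0253], [0.662, 0.0627, 0.0969], [0.6661, 0.1105, 0.1332]]
```

View pics/scene_d.png

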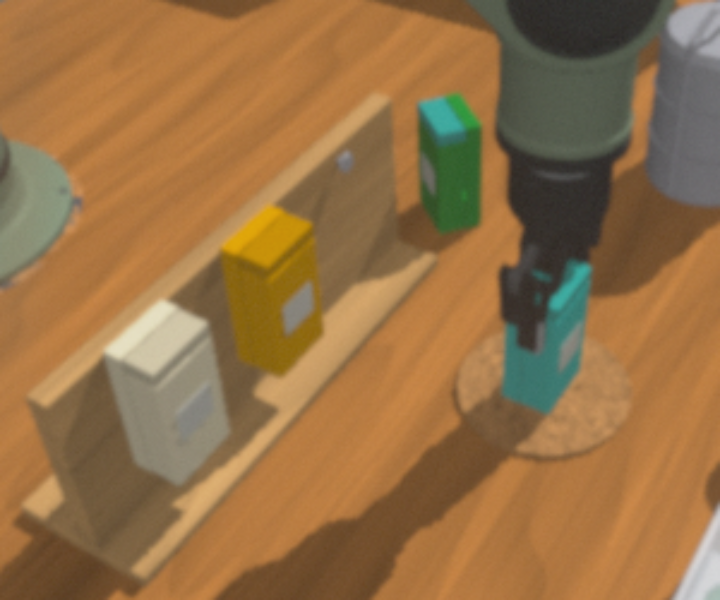

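Emit:
drive_tool --increments '[0,0,0.002,0,0.2,0,0,0.002,0,0.2,0,0,0.001,0,0.2,0,0,0.001,0,0.2,0,0,0.0005,0,0.2,0,0,0,0,0.2]'

```text
time: 10.0
tool_pos: [0.6443, 0.0877, 0.091]
tcp_rot: [3.141, -0.036, 0.001]
ft_force: [-6.0, -1.2, 17.1]
gripper_width: 0.0594
```

Emit:
drive_tool --increments '[0,0,0.0005,0,0.2,0,0,0.0005,0,0.2,0,0,0,0,0.2]'

```text
time: 10.3
tool_pos: [0.6444, 0.0877, 0.0909]
tcp_rot: [3.141, -0.036, 0.002]
ft_force: [-12.1, -3.7, 31.3]
gripper_width: 0.0597
```

Emit:
drive_tool --increments '[0,0,-0.0007,0,0.2,0,0,0,0,0.2]'

```text
time: 10.5
tool_pos: [0.6443, 0.0877, 0.091]
tcp_rot: [3.141, -0.036, 0.001]
ft_force: [-8.6, -1.4, 20.1]
gripper_width: 0.0598
```

Emit:
drive_tool --increments '[0,0,-0.0007,0,0.2,0,0,0,0,0.2,0,0,0,0,0.72,0,0,0,0,0.75,0,0,0,0,0.8,0,0,0,0,0.9,0,0,0,0,1,0,0,0,0,1,0,0,0,0,1]'

```text
time: 11.4
tool_pos: [0.6442, 0.0878, 0.0902]
tcp_rot: [-3.141, 0.036, -0.0]
ft_force: [0.4, 0.1, 0.2]
gripper_width: 0.0854
```

```bash
python3 tgt.py .6445 .0875 .25; python3 tin.py e; python3 - <<'E'
from rig import imaging
import cv2
c=imaging.camera("wrist")
cv2.imwrite("pics/wrist_e.png",c["frame"][:,:,::-1])
E
```

```text
t 11.4 pos [0.6442 0.0878 0.0902] yaw x -1.31 z [ 0.e+00  1.e-04 -1.e+00] F [0.4 0.1 0.2] w 0.08544393282130403 q [ 0.03  0.78 -0.39  1.63  0.38  0.81 -2.12]
tool-frame shift [ 0.0003  0.0002 -0.1598]
aqua px 488 pct1/99 [[0.6274, 0.0559, 0.0185], [0.6613, 0.0639, 0.0976], [0.665, 0.1112, 0.127]]
```

View pics/wrist_e.png

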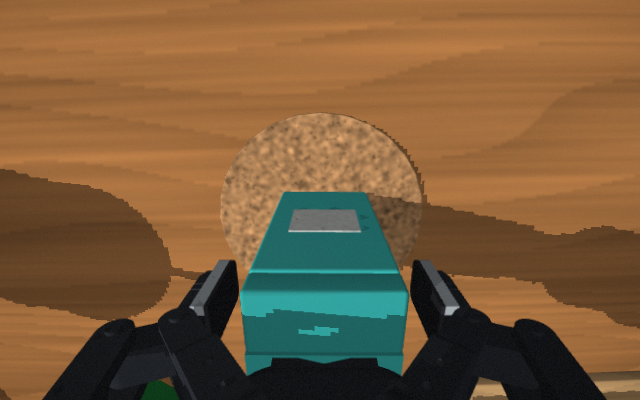

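The tin stands free and upright at cols 243–407, clear of both pads. I'll retreat straight up, then back along −x to unblock the top view.

Emit:
drive_tool --increments '[0,0,-0.008,0,1,0,0,-0.015,0,1,0,0,-0.02,0,1,0,0,-0.03,0,1,0,0,-0.03,0,1,0,0,-0.03,0,1,0,0,-0.03,0,1,0,0,-0.02,0,1,0,0,0,0,1]'

```text
time: 12.4
tool_pos: [0.6452, 0.0881, 0.2777]
tcp_rot: [-3.14, 0.036, -0.009]
ft_force: [0.2, 0.4, 0.2]
gripper_width: 0.0855
```

Emit:
drive_tool --increments '[-0.01,0.03,0,0,1,-0.015,0.035,0,0,1,-0.015,0.035,0,0,1,-0.015,0.035,0,0,1,-0.015,0.035,0,0,1,-0.015,0.035,0,0,1,-0.015,0.035,0,0,1,-0.01,0.03,0,0,1,0,0,0,0,1,0,0,0,0,1]'

```text
time: 13.4
tool_pos: [0.5278, -0.1799, 0.2737]
tcp_rot: [-3.141, 0.038, -0.001]
ft_force: [0.6, 0.8, 0.5]
gripper_width: 0.0854
```

```bash
python3 tin.py f; python3 - <<'E'
from rig import imaging,telemetry
import cv2,numpy as np
from h import cloud
c=imaging.camera("top");P=cloud(c);h=cv2.cvtColor(c["frame"],cv2.COLOR_RGB2HSV)
cv2.imwrite("pics/top_f.png",c["frame"][:,:,::-1])
m=(h[...,0]>80)&(h[...,0]<98)&(h[...,1]>110)&(abs(P[...,2]-.125)<.006)&(abs(P[...,1]-.0875)<.08)&(P[...,0]>.55)
print(m.sum(),np.median(P[m][:,2]) if m.any() else 0,cv2.minAreaRect((P[m][:,:2]*1000).astype(np.float32)) if m.any() else 0)
s=telemetry.observe();print(s["time"],s["tool_pos"],s["qd"].round(3))
E
```

```text
aqua px 842 pct1/99 [[0.6253, 0.056, 0.0211], [0.6528, 0.0721, 0.1236], [0.665, 0.1123, 0.1276]]
1006 0.12611347533197254 ((640.8392333984375, 85.88174438476562), (59.31929397583008, 44.36967849731445), 88.47674560546875)
13.5 [ 0.52832815 -0.17862282  0.27348851] [-0.01   0.004  0.001  0.001 -0.    -0.003  0.001]
```

View pics/scene_f.png

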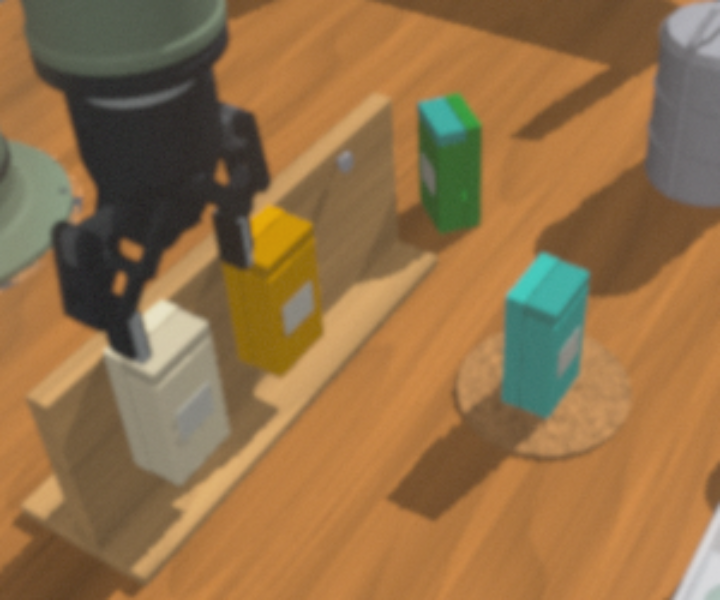

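View pics/top_f.png

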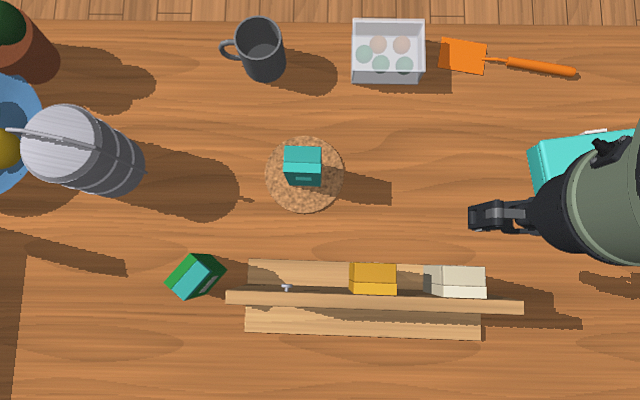

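The aqua tin stands upright on the mat at top-view px (302,166). The mustard and cream tins are unmoved, and the arm is clear.

```bash
python3 -c "
from rig import ticket
print(ticket.job_done())"
```

```text
the job is handed in; nothing more can be done
None
```

I lifted the aqua tin about 30 mm, drew it about 50 mm off its stud, set it down on the cork mat, let go and moved the arm clear. I handed the job in at 13.5 s.

**Last checks:**
- **Position:** the top camera puts the tin's centre at (0.641, 0.086) m. The mat's centre measured (0.6415, 0.0875) m, so it is within about 2 mm.
- **Upright:** the lid is at 0.126 m, against 0.125 m for the tin standing upright on the mat.
- **Other tins:** mustard and cream look unmoved in both the scene and top pictures.
- **Forces:** the highest wrist force I read was about 34 N. It came while pressing the tin onto the mat, because I lowered it 1 mm more after it had already touched. I backed off before opening the gripper.

**Disagreement between cameras:** before the grasp, the top and wrist cameras differed by about 3 mm on the aqua tin's y position. I used a value between the two and the grasp was good.

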